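# Eject the cast model house from the curing box

## Task

A replacement house for the city model has cured in the small white curing box. Lift away whichever container is standing in the path of the box's amber door and stand it upright on the bare table well outside the door's swing, open the door by its handle to about a right angle and leave it so; only then press the red ejector slide on the roof all the way towards the door, gently, so that the house is pushed completely out and stands upright on the green ledge, and let the slide spring back. Never touch the tacky house with the robot, do not bump the door into the containers, knock nothing over, and leave the sponge, blower, bowl, flask and spatula where they are.

Things in the scene. Friction and masses are not known exactly. Their poses are not given: they have to be found in the camera images.
- box: White curing box, fixed to the table, 150 deep (x) x 160 wide (y) x 105 mm tall, with amber see-through roof and door. Origin on the table under its centre; its x axis points from the door to the back, y to its left, z up. The front face is at x = -75 mm. Inside floor and a green-felt ledge (80 mm wide, sticking out 65 mm, to x = -140 mm) are level, 30 mm above the table.
- doorway (a point): Middle of the doorway's sill: centre of the front face, at floor height (30 mm up).
- hinge (a point): Point on the door's vertical hinge line, at the left (+y) end of the box's front face, 65 mm above the table.
- door (a joint): Door opening angle, rad: 0 shut, grows as it opens, clockwise seen from above, the free edge swinging out to the box's -x, 1.57 square to the front, 1.9 stop. Panel 10 mm thick, 136 mm wide from the hinge, from 33 to 99 mm above the table; stiff enough to stay where it is left.
- handle (a point): Door handle: a vertical steel bar, 10 mm thick, standing 40 mm outside the panel's middle plane (clear gap 30 mm) and 100 mm from the hinge line. This point is on the bar's axis, 95 mm above the table; the bar runs from 39 to 103 mm above the table. Its x axis points from the bar to the panel.
- ejector (a joint): Travel of the ejector slide towards the door, m: 0 at rest at the back, 0.065 fully pressed. A spring of 3.5 N at rest to 11 N fully pressed returns it. Its pusher plate inside then stands 12 mm outside the front face.
- tab (a point): Centre of the top of the red ejector tab on the roof: 12 mm thick along the box's x, 32 mm wide along y, rising 28 mm above the roof (from 107 to 135 mm above the table). Moves with the slide, towards the box's -x; push it on its back (+x) face.
- house: Cast model house, 36 x 36 mm, 46 mm tall, about 70 g, held in the box by a light spring clip, its origin at the centre of its underside, at first 32 mm inside the front face.
- jar: Glass jar with white lid, 52 mm in diameter, 70 mm tall; origin at the centre of its underside.
- can: Small aluminium can with blue label, 42 mm in diameter, 80 mm tall; origin at the centre of its underside.
- bottle: Small amber bottle with blue cap, 48 mm in diameter at the body, narrower above about 60 mm, 105 mm tall; origin at the centre of its underside. Jar, can and bottle swap places: one stands in front of the door in its swing, one on each side of the box.
- sponge: Bystander: grey sanding sponge 60 x 40 x 25 mm beside the ledge; origin at its underside.
- blower: Bystander: terracotta rubber bulb blower, 72 mm in diameter, 115 mm tall; origin at its underside.
- bowl: Bystander: white bowl, 90 mm in diameter, 38 mm tall; origin at its underside.
- flask: Bystander: large amber bottle, 72 mm in diameter, 150 mm tall; origin at its underside.
- spatula: Bystander: spatula, 200 mm long, lying along its x axis, origin at its middle.
There are look-alikes about, which are no part of the job. Leave any purple or yellow look-alike of the bottle alone.

How it is judged:
On the way, in this order (a step that is already met when the one before it is completed fails the run):
1. jar, can and bottle all stand on the table clear of the door's swing (axes over 162 mm from the hinge line) (horizontal distance between each of jar, can, bottle and hinge above 0.162 m and angle between each of jar, can, bottle's own z axis and vertical below 0.1 rad and height (world z) of each of jar, can, bottle below 0.006 m and linear speed of each of jar, can, bottle below 0.02 m/s), for 0.2 s.
2. the door is open by at least 1.35 rad (value of joint door above 1.35 rad), for 0.2 s.
3. the ejector slide is pressed home (at least 58 of 65 mm) (value of joint ejector above 0.058 m), for 0.1 s.
At the end, for the whole second after the job is handed in: House upright (0.15 rad) and still on the ledge, its centre 16.5 to 60 mm in front of the box face; slide back within 6 mm of rest; door open at least 1.3 rad; jar, can and bottle upright and still on the table, axes over 162 mm from the hinge line (all of step 1 and x of house in the frame of box between -0.135 and -0.0915 m and z of house in the frame of box between 0.025 and 0.036 m and angle between house's own z axis and vertical below 0.15 rad and linear speed of house below 0.01 m/s and value of joint ejector below 0.006 m and value of joint door above 1.3 rad); the robot touches nothing.
It fails at once if the robot touches the house (contact force between any of the arm, the fingers and house above 0.3 N).
It fails at once if the ejector is pressed (over 15 mm) before the door is open (1.2 rad) (value of joint ejector above 0.015 m and value of joint door below 1.2 rad).
It fails at once if the house is shot out (over 0.4 m/s), or the house or a container is knocked over (tilted over 0.6 rad) (linear speed of house above 0.4 m/s or angle between any of jar, can, bottle, house's own z axis and vertical above 0.6 rad).
It fails at once if the door is bumped into a container (over 2 N) (contact force between door and jar above 2 N or contact force between door and can above 2 N or contact force between door and bottle above 2 N).
It fails at once if a bystander is shifted by more than 30 mm (distance of any of sponge, blower, bowl, flask, spatula from where it was at the start of the episode above 0.03 m).
It also fails if it takes over 62 s, if anything falls off the work surface, if the arm or the gripper's body presses on something with over 40 N, if the wrist force passes 120 N, or if a joint passes its speed limit or range.

## Robot

A 6-joint arm with a two-finger parallel gripper is mounted at the origin on the work surface. World frame = base frame: x ahead of the robot, y to its left, z up, the work surface at z = 0. Lengths are in m, angles in rad, forces in N, time in s.
With the tool pointing down it reaches from about 0.35 to 0.85 m from the base axis. Payload 8.1 kg.
Tool frame: the origin (TCP) lies on the centre line of the jaws, within the pads' length; the fingertips stand robot.tips_ahead ahead of it and the grasp point (between the pads) lies 6 mm ahead of it (robot.tips_ahead is the distance from the TCP to the fingertips, in m); z points along the fingers, y is the line along which they close (so a half turn about z gives the same grasp; the last joint's range is limited). The gripper opens to 93 mm and grips with 3 to 60 N. Pads are 15 mm wide; open, the fingers measure 128 mm over their backs; the gripper's body (75 mm by 188 mm) begins 65 mm behind the grasp point.
Start: joints at [-1.412, 0.13, 1.488, -0, 1.523, -0.085], TCP at [0.145, -0.582, 0.211] pointing down, gripper open.
Joint ranges: [-2.96, 2.96], [-0.89, 2.26], [0.02, 2.5], [-1.34, 4.48], [0, 2.73], [-2.66, 2.66]. Speed limits (rad/s): [2.39, 2.39, 2.79, 3.14, 3.14, 3.14].

## Interface

Orientations are given as a rotation vector (axis times angle).
In Python, from plant import robot gives the robot as it stands.
- The arm moves only by the tool apply_moves, never from a script. Its arguments are lists of equal length, an entry for each row: "delta_pos": the shift along the tool's x, y, z in cm, a list of three; "twist": the turn about the tool's z in rad. A call has 1 to 8 rows; each row shifts and turns the commanded pose from where the row before left it, along the tool's axes as they then stand; what a row does not reach is not made up. A row lasts 1/8 s, in which the tool goes at most 62.5 mm and 10.7 degrees, less where a joint would pass 70% of its speed; a pose out of reach is approached as far as the arm can. A call with a gripper value outside its range is refused whole. "gripper" is the finger opening in cm, from 0 to 9.3, set as the call begins (left out, the last holds). The fingers move at their own pace and stop on an object; "squeeze" is the grip in N (left out, the last holds). Time passes only in rows, so rows that do not move let the fingers close. It gives the time, the measured TCP pose, the force, the opening and the grip force at its end, in the units of the state.
- robot.read_state(): the state, without advancing time (a new reading comes with each control period).
- robot.read_camera(name): name is "scene" or "top"; returns a dict with "frame" (400x640x3 uint8, red, green, blue), "vertical_fov" (degrees; the focal length in pixels is half the picture's height over the tangent of half this angle, whatever the lens; pixels are square), "cx", "cy" (the principal point, pixels), "R" (3x3) and "t" (3): a world point X has camera coordinates R X + t. Camera axes: x right, y down, z forward; pixel columns grow to the right and rows downward; lengths in m; the calibration is good to about 2 mm. A picture is of the moment at which its call begins. There is no depth.
- robot.close_job(): hands the job in; it is judged then, once.
The state is a dict: "t": time; "q": joint angles; "dq": joint speeds; "joint_torque": joint torques, N m; "tool_pos": TCP position; "orientation": TCP orientation; "force": force on the tool from outside, world axes, zero at the start; "wrist_torque": the same for the moment, N m; "opening": finger opening in m; "gripper_force": force on a finger pad.
Only numpy, scipy, OpenCV 4.12 (cv2) and the standard library are available. Lean on these libraries where they do the work, as an engineer would, in place of code of your own. Each camera call takes 0.05 s, during which the arm holds its last target. There are 200 camera calls.

## Working session

There is one attempt and no reset: what is moved stays moved. The work goes in short steps, Python scripts to look and compute and a tool call to move; the robot and the scene stay as the last step left them, time stands still between calls to the robot, and variables do not carry over. Pictures are saved under pics/ and viewed, at most 10 in all, crops included, and the job is handed in when it is done.

Besides the shell and the picture viewer there is one more tool, called after ">>>" as a command line: name --pt "numbers of a row" for each row, then --argument value for the rest. apply_moves: Moves the arm, as the interface text tells. Its arguments: {"type":"object","properties":{"delta_pos":{"type":"array"},"twist":{"type":"array"},"gripper":{"type":"number"},"squeeze":{"type":"number"}},"required":["delta_pos","twist"]}

```bash
mkdir -p pics; cat > h.py <<'E'
import numpy as np, cv2, json
from plant import robot
def cam(n):
    c=robot.read_camera(n); f=c['frame']; h=f.shape[0]
    c['f']=h/2/np.tan(np.radians(c['vertical_fov'])/2); c['R']=np.array(c['R']); c['t']=np.array(c['t']); return c
def ray(c,u,v):
    d=c['R'].T@np.array([(u-c['cx'])/c['f'],(v-c['cy'])/c['f'],1]); return -c['R'].T@c['t'], d/np.linalg.norm(d)
def onz(c,u,v,z):
    o,d=ray(c,u,v); return o+d*(z-o[2])/d[2]
def proj(c,X):
    p=c['R']@np.array(X)+c['t']; return c['f']*p[:2]/p[2]+[c['cx'],c['cy']]
def save(c,n,box=None,s=1):
    f=c['frame'][:,:,::-1]
    if box: f=f[box[1]:box[3],box[0]:box[2]]
    cv2.imwrite('pics/'+n,cv2.resize(f,None,fx=s,fy=s,interpolation=cv2.INTER_CUBIC))
E
python3 - <<'E'
from h import *
for n in('scene','top'):
    c=cam(n); save(c,n+'0.png',None,1.25); print(n,c['f'],c['cx'],c['cy'],ray(c,320,200))
print(robot.tips_ahead, robot.read_state())
E
```

```text
scene 377.36217028464193 322.2192738083212 192.67242689882596 (array([1.08571165, 0.10013274, 1.02239326]), array([-0.52498476, -0.08825724, -0.84652328]))
top 444.1284850888381 318.06160457541483 206.00195804477517 (array([0.40345207, 0.01121921, 1.42875055]), array([ 0.09152215, -0.00401534, -0.99579495]))
0.025 {'t': 0.1, 'q': array([-1.41242889e+00,  1.31082681e-01,  1.48918754e+00,  5.51299511e-05,
        1.52300454e+00, -8.54295818e-02]), 'dq': array([ 0.00034137, -0.00131378, -0.00111831,  0.00179755, -0.000309  ,
       -0.00143387]), 'joint_torque': array([ 2.43081042e-03, -5.61337388e+01, -4.93096375e+01,  7.69724767e-02,
        2.91104161e-02, -7.99923669e-05]), 'tool_pos': array([ 0.14477386, -0.58172035,  0.20978471]), 'orientation': array([-3.11661070e+00, -3.81798934e-01,  9.89516835e-06]), 'force': array([-0.00151534,  0.67502559,  0.10406946]), 'wrist_torque': array([-0.00908362,  0.00116698,  0.00937808]), 'gripper_force': 0.0, 'opening': 0.09290087716131838}
```

View pics/scene0.png

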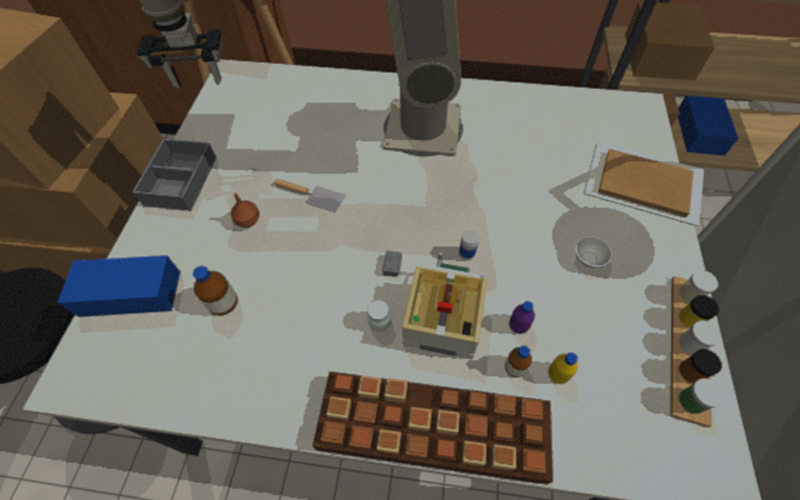

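View pics/top0.png

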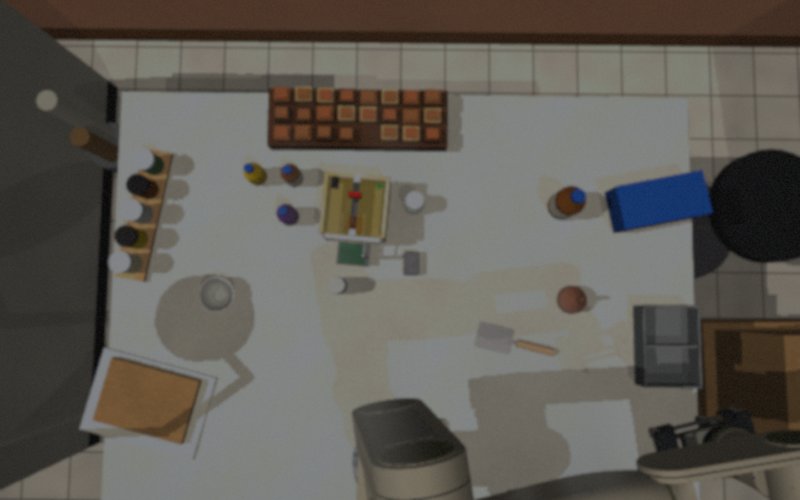

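Scene picture: box centre at about (445,310), can in front of the door (469,245), jar (378,315), amber bottle (519,360), purple (522,317) and yellow (564,367) look-alikes. In the top picture, the can is at (338,285), the box (355,205) and the sponge (411,263). I'll take a closer crop.

```bash
python3 - <<'E'
from h import *
c=cam('top'); d=cam('scene')
a=c['frame'][125:245,185:365,::-1]; b=d['frame'][185:305,285:465,::-1]
cv2.imwrite('pics/c1.png',cv2.resize(np.hstack([a,b]),None,fx=2.2,fy=2.2,interpolation=cv2.INTER_CUBIC) if 0 else np.vstack([cv2.resize(a,(440,293),interpolation=cv2.INTER_CUBIC),cv2.resize(b,(440,293),interpolation=cv2.INTER_CUBIC)]))
E
```

```text
(no output)
```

View pics/c1.png

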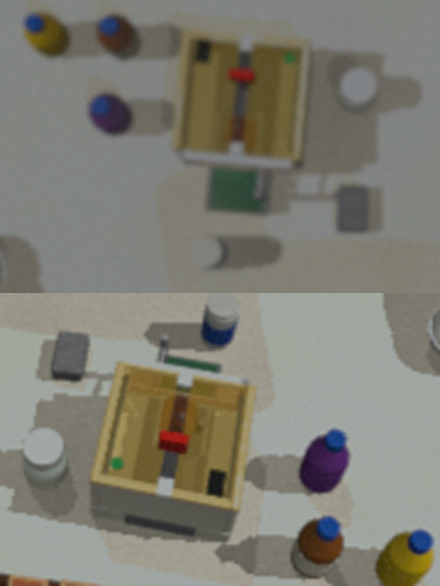

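The crops show the can (top crop 210,252) standing alone before the door. The handle bar is at top crop (262,185), over the right half of the green ledge, and the red tab at (242,76). Candidates for the container to move, in full-frame top pixels: can (271,228) is the one in the path; jar (331,161) and amber bottle (232,139) are at the sides; purple (230,171) and yellow (203,139) are decoys. Next I measure.

```bash
cat > m.py <<'E'
from h import *
c=cam('top'); d=cam('scene')
k=180/440
T=lambda u,v:(185+u*k,125+v*k)
S=lambda u,v:(285+u*k,185+(v-293)*k)
def tri(p,q):
    o1,d1=ray(c,*p);o2,d2=ray(d,*q)
    A=np.array([d1,-d2]).T; s=np.linalg.lstsq(A,o2-o1,rcond=None)[0]
    a=o1+s[0]*d1;b=o2+s[1]*d2; return (a+b)/2,np.linalg.norm(a-b)
E
python3 - <<'E'
from m import *
np.set_printoptions(precision=4,suppress=True)
print('top corners@.105 TL TR BR BL')
for p in[(182,31),(312,40),(303,166),(175,158)]:print(onz(c,*T(*p),.105)[:2])
print('scene corners TL TR BR BL (front L..)')
for p in[(118,363),(256,382),(241,508),(92,486)]:print(onz(d,*S(*p),.105)[:2])
def red(x,box):
    h=cv2.cvtColor(x['frame'],cv2.COLOR_RGB2HSV)
    m=(((h[...,0]<6)|(h[...,0]>172))&(h[...,1]>190)&(h[...,2]>90)).astype(np.uint8)
    z=np.zeros_like(m);z[box[1]:box[3],box[0]:box[2]]=1;m*=z
    n,l,s,ce=cv2.connectedComponentsWithStats(m);i=1+s[1:,4].argmax();print(s[i]);return ce[i]
rt=red(c,(250,130,320,195));rs=red(d,(320,220,390,270))
print('tab',rt,rs,onz(c,*rt,.13),onz(d,*rs,.125),tri(rt,rs))
print('can',onz(c,*T(207,251),.08),onz(d,*S(222,302),.08))
print('jar',onz(c,*T(357,86),.07),onz(d,*S(44,443),.07))
print('bot',onz(c,*T(109,25),.105),onz(d,*S(328,527),.105))
print('purple',onz(c,*T(101,104),.105),onz(d,*S(336,439),.105))
print('handle top',onz(c,*T(262,196),.103),onz(d,*S(164,338),.103), tri(T(262,196),S(164,338)))
print('sponge',onz(c,*T(353,207),.025),onz(d,*S(71,350),.025))
print('ledge',[onz(c,*T(*p),.03)[:2] for p in[(208,207),(265,212)]])
E
```

```text
top corners@.105 TL TR BR BL
[0.7124 0.1911]
[0.7029 0.03  ]
[0.5461 0.0392]
[0.5542 0.1963]
scene corners TL TR BR BL (front L..)
[0.5567 0.0477]
[0.5611 0.2053]
[0.7131 0.1957]
[0.7094 0.0385]
[280 154   8   4  27]
[350 241  12   7  48]
tab [283.4444 155.5556] [355.6458 243.9792] [0.6537 0.1156 0.13  ] [0.6513 0.1177 0.125 ] (array([0.6537, 0.1166, 0.1296]), np.float64(0.0020209497446099347))
can [0.4414 0.1576 0.08  ] [0.4399 0.1625 0.08  ]
jar [ 0.6524 -0.0271  0.07  ] [ 0.6509 -0.0246  0.07  ]
bot [0.719  0.2816 0.105 ] [0.7219 0.2852 0.105 ]
purple [0.6201 0.2889 0.105 ] [0.6206 0.2941 0.105 ]
handle top [0.5088 0.089  0.103 ] [0.5151 0.0968 0.103 ] (array([0.5093, 0.0932, 0.093 ]), np.float64(0.007227825180113452))
sponge [ 0.502  -0.0246  0.025 ] [ 0.4995 -0.0178  0.025 ]
ledge [array([0.4996, 0.1628]), array([0.4939, 0.0891])]
```

>>> apply_moves --pt "0 0 0" --pt "0 0 0" --pt "4.3 -3.9 0" --pt "4.3 -3.9 0" --pt "4.3 -3.9 0" --pt "4.3 -3.9 0" --pt "4.3 -3.9 0" --pt "4.3 -3.9 0" --twist '[0.122,0.122,0,0,0,0,0,0]' --gripper 9.3

```text
t: 1.3
tool_pos: [0.4041, -0.3469, 0.2109]
orientation: [3.141, -0.001, 0.001]
force: [-0.7, -0.1, -0.1]
opening: 0.0931
gripper_force: 0.0
```

>>> apply_moves --pt "0.5 -6 0" --pt "0.5 -6 0" --pt "0.5 -6 0" --pt "0.5 -6 0" --pt "0.5 -6 0" --pt "0.5 -6 0" --pt "0.5 -6 0" --pt "0 -4 0" --twist '[0,0,0,0,0,0,0,0]'

```text
t: 2.3
tool_pos: [0.4378, 0.1142, 0.2109]
orientation: [-3.141, -0.002, -0.001]
force: [1.6, 0.5, -0.2]
opening: 0.0929
gripper_force: 0.0
```

>>> apply_moves --pt "0.3 -4.6 0" --pt "0 0 5" --pt "0 0 5" --pt "0 0 3.5" --pt "0 0 2" --pt "0 0 0" --twist '[0,0,0,0,0,0]'

```text
t: 3.05
tool_pos: [0.4393, 0.1573, 0.054]
orientation: [3.141, -0.0, -0.006]
force: [0.4, -0.1, 0.6]
opening: 0.0928
gripper_force: 0.0
```

>>> apply_moves --pt "0 0 0" --pt "0 0 0" --pt "0 0 0" --pt "0 0 0" --pt "0 0 0" --pt "0 0 0" --twist '[0,0,0,0,0,0]' --gripper 3.8 --squeeze 12

```text
t: 3.8
tool_pos: [0.441, 0.1578, 0.0558]
orientation: [-3.141, 0.0, -0.0]
force: [-0.3, 0.7, 1.4]
opening: 0.0412
gripper_force: 11.9
```

>>> apply_moves --pt "0 0 -2" --pt "0 0 -4" --pt "-1.3 4.4 0" --pt "-1.3 4.5 0" --pt "-1.3 4.5 0" --pt "-1.2 4.4 0" --pt "0 0 3" --pt "0 0 2" --twist '[0,0,0,0,0,0,0,0]'

```text
t: 4.8
tool_pos: [0.3894, -0.021, 0.0647]
orientation: [-3.142, 0.004, 0.001]
force: [0.9, 1.1, -1.2]
opening: 0.0411
gripper_force: 11.9
```

>>> apply_moves --pt "0 0 0.6" --pt "0 0 0.3" --pt "0 0 0.1" --pt "0 0 0" --twist '[0,0,0,0]'

```text
t: 5.3
tool_pos: [0.3905, -0.0203, 0.0564]
orientation: [3.141, 0.0, 0.002]
force: [-0.6, 0.5, -1.7]
opening: 0.0412
gripper_force: 11.9
```

>>> apply_moves --pt "0 0 0.1" --pt "0 0 0" --twist '[0,0]'

```text
t: 5.55
tool_pos: [0.3909, -0.0203, 0.0557]
orientation: [3.141, -0.0, 0.003]
force: [-0.8, 1.2, 4.2]
opening: 0.0412
gripper_force: 12.0
```

>>> apply_moves --pt "0 0 0" --pt "0 0 0" --pt "0 0 0" --pt "0 0 0" --pt "0 0 -3" --pt "0 0 -5" --pt "0 0 -6" --pt "0 0 0" --twist '[0,0,0,0,0,0,0,0]' --gripper 8

```text
t: 6.55
tool_pos: [0.3931, -0.0209, 0.2002]
orientation: [3.14, -0.0, 0.015]
force: [-0.2, -0.1, -1.0]
opening: 0.08
gripper_force: 0.0
```

>>> apply_moves --pt "0 0 0" --pt "0 0 0" --pt "0 0 0" --pt "0 0 0" --pt "0 0 0" --pt "0 0 0" --pt "0 0 0" --pt "0 0 0" --twist '[-0.17,-0.17,-0.17,-0.17,-0.17,-0.17,-0.17,-0.17]' --gripper 2.2

```text
t: 7.55
tool_pos: [0.3894, -0.0202, 0.1935]
orientation: [-2.437, -1.981, 0.002]
force: [0.3, 0.1, 0.5]
opening: 0.0221
gripper_force: 0.0
```

```bash
python3 - <<'E'
from h import *
c=cam('top'); d=cam('scene')
a=c['frame'][170:240,245:335,::-1]; b=d['frame'][175:245,325:415,::-1]
cv2.imwrite('pics/c2.png',np.vstack([cv2.resize(a,(385,300),interpolation=cv2.INTER_CUBIC),cv2.resize(b,(385,300),interpolation=cv2.INTER_CUBIC)]))
print(robot.read_state()['orientation'])
E
```

```text
[-2.43993043e+00 -1.97716464e+00  1.57811010e-03]
```

View pics/c2.png

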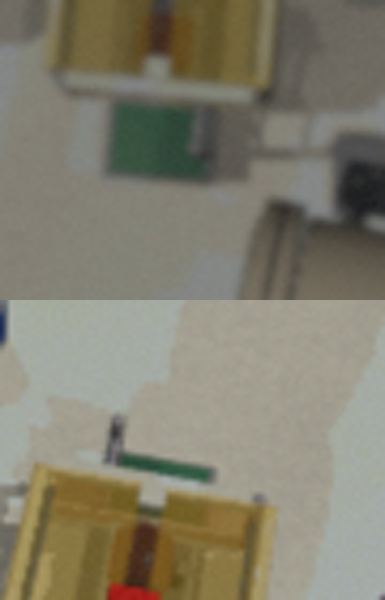

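Can is out of the way. Handle bar's top end is at about full-frame top (292,204) and scene (353,203).

```bash
python3 - <<'E'
from m import *
np.set_printoptions(precision=4,suppress=True)
print(onz(c,292.1,203.8,.103),onz(d,352.8,203.2,.103),tri((292.1,203.8),(352.8,203.2)))
print('panel/front edge top', [onz(c,245+u/4.278,170+v/4.286,.099) for u,v in[(60,88),(262,102)]])
print('hingepin scene',onz(d,325+258/4.278,175+198/4.286,.099))
E
```

```text
[0.513  0.0893 0.103 ] [0.5141 0.0988 0.103 ] (array([0.5128, 0.0941, 0.1   ]), np.float64(0.009310379929020899))
panel/front edge top [array([0.5523, 0.1898, 0.099 ]), array([0.544 , 0.0475, 0.099 ])]
hingepin scene [0.5586 0.1938 0.099 ]
```

>>> apply_moves --pt "0 0 0" --pt "4 3.9 0" --pt "4 3.9 0" --pt "4 4 0" --pt "0 0 3" --pt "0 0 1.5" --pt "0 0 0" --twist '[-0.16,0,0,0,0,0,0]'

```text
t: 8.62
tool_pos: [0.5124, 0.0931, 0.1481]
orientation: [-2.278, -2.16, 0.004]
force: [1.0, -0.7, 0.4]
opening: 0.0224
gripper_force: 0.0
```

```bash
python3 - <<'E'
from m import *
np.set_printoptions(precision=4,suppress=True)
s=robot.read_state();o=s['orientation'];print(s['tool_pos'],2*np.arctan2(o[1],o[0])%6.2832, proj(c,s['tool_pos']+[0,0,-.025]),proj(d,s['tool_pos']+[0,0,-.025]))
a=c['frame'][170:240,245:335,::-1]; b=d['frame'][165:235,310:400,::-1]
cv2.imwrite('pics/c3.png',np.vstack([cv2.resize(a,(385,300),interpolation=cv2.INTER_CUBIC),cv2.resize(b,(385,300),interpolation=cv2.INTER_CUBIC)]))
h=c['frame']; 
E
```

```text
[0.514  0.0931 0.1505] 1.5181590702011922 [290.3885 202.8057] [351.2309 198.7172]
```

View pics/c3.png

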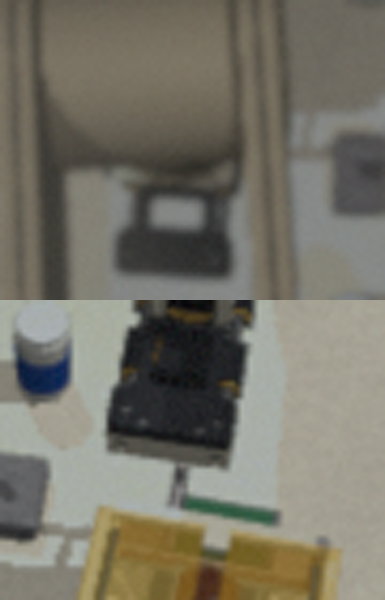

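Scene crop: the can stands upright at (42,345). The gripper is above the bar, which shows at (183,475). I'll use the can, whose placed position is known, to check the camera bias.

```bash
python3 - <<'E'
from m import *
np.set_printoptions(precision=4,suppress=True)
print(onz(d,310+42/4.278,165+29/4.286,.08),proj(d,[.391,-.0205,.08]))
h=cv2.cvtColor(d['frame'],cv2.COLOR_RGB2HSV);m=cv2.inRange(h,(100,120,40),(130,255,255));z=np.zeros_like(m);z[165:190,310:330]=1;m*=z
ys,xs=np.nonzero(m);print(xs.min(),xs.max(),xs.mean(),ys.min(),ys.max(), proj(d,[.391,-.0205,.03]))
E
```

```text
[ 0.399  -0.0131  0.08  ] [317.8259 169.466 ]
314 325 319.84375 179 186 [318.1591 178.7698]
```

>>> apply_moves --pt "-0.2 -0.2 0" --pt "0 0 1.5" --pt "0 0 0.8" --pt "0 0 0.8" --pt "0 0 0" --twist '[0,0,0,0,0]'

```text
t: 9.45
tool_pos: [0.511, 0.0916, 0.1175]
orientation: [-2.276, -2.163, 0.003]
force: [-0.1, 0.8, -0.9]
opening: 0.0219
gripper_force: 0.0
```

>>> apply_moves --pt "0 0 0.8" --pt "0 0 1" --pt "0 0 1" --pt "0 0 0" --twist '[0,0,0,0]'

```text
t: 9.95
tool_pos: [0.5108, 0.0916, 0.0893]
orientation: [-2.276, -2.163, 0.003]
force: [0.6, -0.1, -0.4]
opening: 0.0221
gripper_force: 0.0
```

>>> apply_moves --pt "0 0 0" --pt "0 0 0" --pt "0 0 0" --twist '[0,0,0]' --gripper 0.6 --squeeze 8

```text
t: 10.32
tool_pos: [0.5122, 0.0916, 0.0912]
orientation: [2.277, 2.164, 0.001]
force: [0.0, -0.9, -0.3]
opening: 0.009
gripper_force: 8.0
```

>>> apply_moves --pt "0 0 0" --pt "0.45 -0.98 0" --pt "0.45 -0.98 0" --pt "0.45 -0.98 0" --pt "0.45 -0.98 0" --pt "0 0 0" --twist '[0,0.1,0.1,0.1,0.1,0]' --squeeze 30

```text
t: 11.08
tool_pos: [0.4772, 0.1175, 0.0911]
orientation: [2.661, 1.67, 0.001]
force: [-0.1, 1.1, 0.2]
opening: 0.008
gripper_force: 30.0
```

>>> apply_moves --pt "0.45 -0.98 0" --pt "0.45 -0.98 0" --pt "0.45 -0.98 0" --pt "0.45 -0.98 0" --pt "0.45 -0.98 0" --pt "0.45 -0.98 0" --pt "0 0 0" --twist '[0.1,0.1,0.1,0.1,0.1,0.1,0]'

```text
t: 11.95
tool_pos: [0.4495, 0.175, 0.091]
orientation: [-3.035, -0.81, 0.002]
force: [-6.1, 0.5, 5.8]
opening: 0.0079
gripper_force: 30.0
```

>>> apply_moves --pt "0.45 -0.98 0" --pt "0.45 -0.98 0" --pt "0.45 -0.98 0" --pt "0.45 -0.98 0" --pt "0.45 -0.98 0" --pt "0.45 -0.98 0" --pt "0 0 0" --pt "0 0 0" --twist '[0.1,0.1,0.1,0.1,0.1,0.1,0,0]'

```text
t: 12.95
tool_pos: [0.4583, 0.2393, 0.0909]
orientation: [-3.137, 0.12, 0.007]
force: [-13.5, 6.8, 8.9]
opening: 0.0078
gripper_force: 30.0
```

>>> apply_moves --pt "0 0 0" --pt "0 0 0" --pt "0 0 0" --pt "0 0 0" --pt "0 0 -2" --pt "0 0 -4" --pt "0 0 -6" --pt "0 0 0" --twist '[0,0,0,0,0,0,0,0]' --gripper 2.2 --squeeze 10

```text
t: 13.95
tool_pos: [0.4636, 0.2388, 0.2171]
orientation: [-3.135, 0.126, -0.015]
force: [-0.1, -0.0, -0.2]
opening: 0.0221
gripper_force: 0.0
```

>>> apply_moves --pt "0 0 0" --pt "4.65 2.23 0" --pt "4.65 2.23 0" --pt "4.65 2.23 0" --pt "4.65 2.23 0" --pt "4.65 2.23 0" --pt "0 0 0" --pt "0 0 3" --twist '[-0.03,0,0,0,0,0,0,0]' --gripper 0

```text
t: 14.95
tool_pos: [0.6879, 0.1144, 0.1809]
orientation: [-3.14, 0.078, -0.003]
force: [0.7, 0.0, 0.9]
opening: 0.0005
gripper_force: 0.0
```

```bash
python3 - <<'E'
from m import *
np.set_printoptions(precision=4,suppress=True)
s=robot.read_state();o=s['orientation'];print(s['tool_pos'],2*np.arctan2(o[1],o[0]),s['opening'], proj(c,s['tool_pos']+[0,0,-.025]),proj(d,s['tool_pos']+[0,0,-.025]))
a=c['frame'][130:230,225:355,::-1]; b=d['frame'][170:270,310:440,::-1]
cv2.imwrite('pics/c4.png',np.vstack([cv2.resize(a,(390,300),interpolation=cv2.INTER_CUBIC),cv2.resize(b,(390,300),interpolation=cv2.INTER_CUBIC)]))
E
```

```text
[0.6835 0.1146 0.1747] -0.04916250979628861 0.00028267384009724556 [283.4218 144.1948] [353.9014 251.127 ]
```

View pics/c4.png

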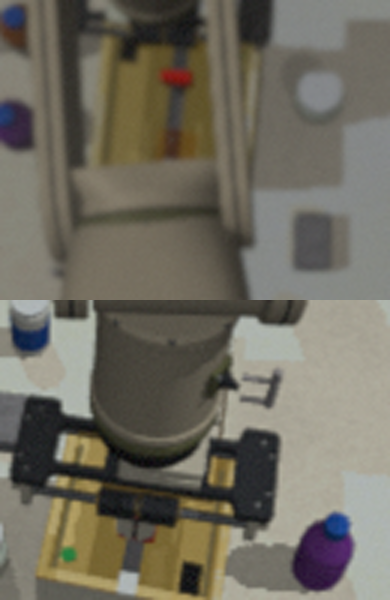

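Top crop: red tab at (177,77). Scene crop: the closed fingers are centred behind the tab, red showing at (118–152,530), and the door is open with its handle at (270,385). Lowering behind the tab.

>>> apply_moves --pt "0 0 0" --pt "0 0 0" --pt "0 0 1.5" --pt "0 0 1.5" --pt "0 0 0.7" --pt "0 0 0" --twist '[0,0,0,0,0,0]'

```text
t: 15.8
tool_pos: [0.6861, 0.1145, 0.1422]
orientation: [3.14, -0.079, -0.004]
force: [0.1, 0.9, -0.7]
opening: 0.0004
gripper_force: 0.0
```

>>> apply_moves --pt "-0.4 0 0.2" --pt "-0.4 0 0" --pt "-0.4 0 0" --pt "0 0 0" --twist '[0,0,0,0]'

```text
t: 16.3
tool_pos: [0.6748, 0.1152, 0.1422]
orientation: [-3.141, 0.079, -0.001]
force: [-0.3, 1.1, 0.9]
opening: 0.0005
gripper_force: 0.0
```

>>> apply_moves --pt "-0.2 0 0" --pt "-0.2 0 0" --pt "-0.2 0 0" --pt "0 0 0" --twist '[0,0,0,0]'

```text
t: 16.8
tool_pos: [0.6688, 0.1155, 0.1417]
orientation: [3.141, -0.079, -0.0]
force: [-0.1, 0.8, -0.2]
opening: 0.0003
gripper_force: 0.0
```

>>> apply_moves --pt "-0.2 0 0" --pt "-0.2 0 0" --pt "0 0 0" --twist '[0,0,0]'

```text
t: 17.18
tool_pos: [0.6648, 0.1157, 0.1418]
orientation: [-3.141, 0.079, 0.0]
force: [0.8, -0.1, 0.6]
opening: 0.0008
gripper_force: 0.0
```

>>> apply_moves --pt "-0.2 0 0" --pt "-0.2 0 0" --pt "0 0 0" --twist '[0,0,0]'

```text
t: 17.55
tool_pos: [0.6608, 0.1159, 0.1417]
orientation: [3.141, -0.079, -0.0]
force: [-0.3, -0.8, -0.2]
opening: 0.0007
gripper_force: 0.0
```

>>> apply_moves --pt "-0.2 0 0" --pt "-0.2 0 0" --pt "0 0 0" --twist '[0,0,0]'

```text
t: 17.92
tool_pos: [0.6568, 0.1161, 0.1418]
orientation: [-3.141, 0.079, 0.0]
force: [-0.1, -0.5, -0.1]
opening: 0.0006
gripper_force: 0.0
```

>>> apply_moves --pt "-0.2 0 0" --pt "-0.2 0 0" --pt "0 0 0" --twist '[0,0,0]'

```text
t: 18.3
tool_pos: [0.6528, 0.1163, 0.1418]
orientation: [-3.141, 0.079, 0.0]
force: [0.2, -0.0, 0.6]
opening: 0.0002
gripper_force: 0.0
```

```bash
python3 - <<'E'
from m import *
np.set_printoptions(precision=4,suppress=True)
s=robot.read_state();print(s['force'],proj(c,s['tool_pos']+[0,0,-.025]),proj(d,s['tool_pos']+[0,0,-.025]))
for x,b in((c,(250,130,320,195)),(d,(320,220,390,270))):
    h=cv2.cvtColor(x['frame'],cv2.COLOR_RGB2HSV)[b[1]:b[3],b[0]:b[2]]
    m=((h[...,0]<6)|(h[...,0]>172))&(h[...,1]>170)&(h[...,2]>70)
    ys,xs=np.nonzero(m);print(len(xs),(xs.min()+b[0],xs.max()+b[0],ys.min()+b[1],ys.max()+b[1]) if len(xs) else '')
a=c['frame'][130:190,250:328,::-1]; b=d['frame'][215:275,315:393,::-1]
cv2.imwrite('pics/c5.png',np.vstack([cv2.resize(a,(390,300),interpolation=cv2.INTER_CUBIC),cv2.resize(b,(390,300),interpolation=cv2.INTER_CUBIC)]))
E
```

```text
[-0.6321  0.5118 -0.3484] [283.542 156.638] [354.8549 245.849 ]
0 
65 (np.int64(350), np.int64(361), np.int64(243), np.int64(249))
```

View pics/c5.png

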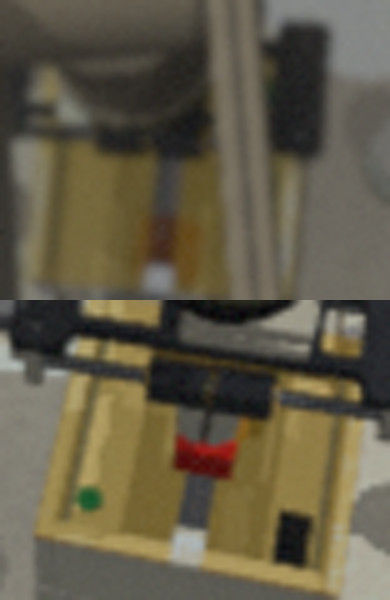

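```bash
python3 - <<'E'
from m import *
np.set_printoptions(precision=2,suppress=True)
for x in(.65,.66,.67):
  for n,X in(('fronttop',[x-.006,.118,.135]),('backtop',[x+.006,.118,.135]),('backbot',[x+.006,.118,.107])): print(x,n,proj(c,X),proj(d,X))
for p in ([.653,.1163,.117],[.653,.1163,.135]): print(p,proj(c,p),proj(d,p))
h=d['frame'][236:256,344:368]
print('R-G');print((h[...,0].astype(int)-h[...,1])[:, ::2])
print(robot.read_state()['tool_pos'])
E
```

```text
0.65 fronttop [282.43 158.47] [356.25 239.78]
0.65 backtop [282.5  154.45] [355.84 243.95]
0.65 backbot [283.24 156.25] [355.18 248.56]
0.66 fronttop [282.49 155.12] [355.91 243.25]
0.66 backtop [282.56 151.1 ] [355.5  247.47]
0.66 backbot [283.29 152.97] [354.84 252.02]
0.67 fronttop [282.55 151.77] [355.57 246.76]
0.67 backtop [282.62 147.75] [355.15 251.03]
0.67 backbot [283.35 149.69] [354.5  255.52]
[0.653, 0.1163, 0.117] [283.53 156.61] [354.87 245.82]
[0.653, 0.1163, 0.135] [283.06 155.46] [355.29 242.82]
R-G
[[ 18  17  14   8   0   0   3   0  -1  -5  -4  -6]
 [ 18  17  18   8   2   1   3   2  -1  -3  -1   1]
 [ 18  17  16  11   3   1   2   3   0   8  16   6]
 [ 18  18  19  11   2   1   4   1   2  13  32  20]
 [ 19  17  17  10   1   0   2   0   0  20  33  18]
 [ 18  16  18  22   3   1   3   1   1  27  30  17]
 [ 18  18  18  49  29   1  14  -2   7  32  27  18]
 [ 17  18  18  66  73  36  39  13  67  59  19  16]
 [ 17  17  20  73  88 100 106  92 115  67  16  18]
 [ 18  18  18  54  74 106 117 124 120  54  17  19]
 [ 18  18  20  54  66  71  80  90 116  32  18  16]
 [ 17  19  18  53  66  62  66  65  74  28  18  18]
 [ 18  19  21  46  56  62  63  64  63  20  18  17]
 [ 17  18  18  22  28  49  60  59  60  18  17  18]
 [ 19  16  18  17   8   9  20  43  47  17  16  17]
 [ 19  17  20  18   3   1   1  15  21  18  17  18]
 [ 18  16  18  18   0   0   0  14  18  16  19  16]
 [ 18  18  18  18  -1   1   0  16  17  19  18  19]
 [ 18  18  17  16   0   4   2  17  18  17  20  17]
 [ 18  16  19  16  -1   1   3  19  19  17  17  18]]
[0.65 0.12 0.14]
```

>>> apply_moves --pt "0 0 -2" --pt "0 0 -1" --pt "1.7 0 0" --pt "1.7 0 0" --pt "0 0 1.5" --pt "0 0 1.5" --pt "0 0 0" --twist '[0,0,0,0,0,0,0]'

```text
t: 19.38
tool_pos: [0.6847, 0.1145, 0.1387]
orientation: [3.14, -0.079, -0.008]
force: [-0.6, -0.7, 0.6]
opening: 0.0004
gripper_force: 0.0
```

>>> apply_moves --pt "0 0 0.3" --pt "0 0 0.2" --pt "0 0 0" --twist '[0,0,0]'

```text
t: 19.75
tool_pos: [0.687, 0.1146, 0.137]
orientation: [-3.141, 0.079, -0.001]
force: [0.2, -0.1, -0.7]
opening: 0.0005
gripper_force: 0.0
```

```bash
python3 - <<'E'
from m import *
np.set_printoptions(precision=3,suppress=True)
s=robot.read_state();p=s['tool_pos'];print(p,s['force'],proj(c,p+[0,0,-.025]),proj(d,p+[0,0,-.025]),proj(d,p))
b=d['frame'][205:275,310:400,::-1]
cv2.imwrite('pics/c6.png',cv2.resize(b,(720,560),interpolation=cv2.INTER_CUBIC))
E
```

```text
[0.687 0.115 0.137] [-0.072  0.33  -0.458] [284.415 145.705] [352.913 258.495] [353.469 254.518]
```

View pics/c6.png

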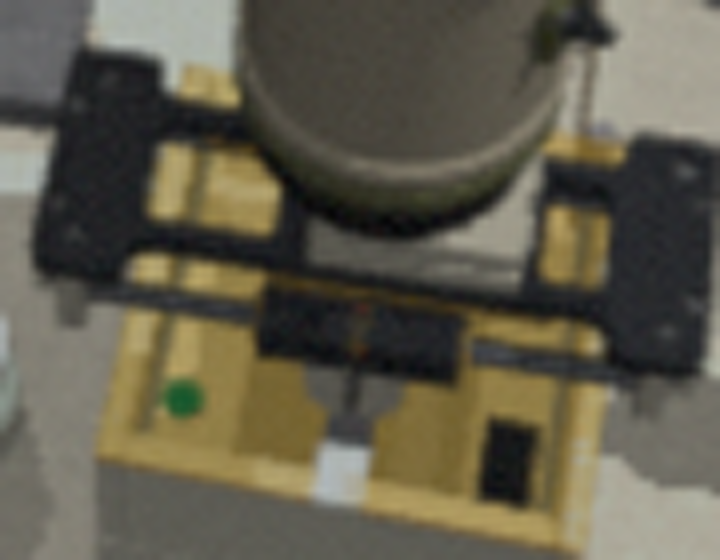

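>>> apply_moves --pt "0 0 0.2" --pt "0 0 0.2" --pt "0 0 0" --twist '[0,0,0]'

```text
t: 20.23
tool_pos: [0.6867, 0.1145, 0.1324]
orientation: [3.141, -0.079, -0.001]
force: [-0.5, 0.4, -0.1]
opening: 0.0005
gripper_force: 0.0
```

>>> apply_moves --pt "0 0 0.2" --pt "0 0 0.1" --pt "0 0 0" --twist '[0,0,0]'

```text
t: 20.6
tool_pos: [0.6868, 0.1145, 0.1296]
orientation: [-3.141, 0.079, 0.0]
force: [-0.7, 0.2, -0.4]
opening: 0.0007
gripper_force: 0.0
```

>>> apply_moves --pt "0 0 0.2" --pt "0 0 0.2" --pt "0 0 0" --twist '[0,0,0]'

```text
t: 20.98
tool_pos: [0.6867, 0.1145, 0.1254]
orientation: [3.141, -0.079, -0.001]
force: [0.1, -0.0, -0.6]
opening: 0.0004
gripper_force: 0.0
```

>>> apply_moves --pt "0 0 0.2" --pt "0 0 0.2" --pt "0 0 0" --twist '[0,0,0]'

```text
t: 21.35
tool_pos: [0.6867, 0.1145, 0.1214]
orientation: [3.141, -0.079, -0.001]
force: [-0.0, -0.8, -0.3]
opening: 0.0001
gripper_force: 0.0
```

>>> apply_moves --pt "-0.5 0 0" --pt "-0.5 0 0" --pt "-0.4 0 0" --pt "0 0 0" --twist '[0,0,0,0]'

```text
t: 21.85
tool_pos: [0.6727, 0.1153, 0.1219]
orientation: [-3.141, 0.079, -0.0]
force: [-0.1, -0.1, 0.3]
opening: 0.0007
gripper_force: 0.0
```

>>> apply_moves --pt "-0.3 0 0" --pt "-0.3 0 0" --pt "-0.2 0 0" --pt "0 0 0" --twist '[0,0,0,0]'

```text
t: 22.35
tool_pos: [0.6658, 0.1157, 0.122]
orientation: [-3.14, 0.079, -0.004]
force: [6.9, 0.4, -3.5]
opening: 0.0005
gripper_force: 2.7
```

>>> apply_moves --pt "-0.2 0 0" --pt "-0.3 0 0" --pt "-0.4 0 0" --pt "-0.4 0 0" --pt "-0.4 0 0" --pt "-0.4 0 0" --twist '[0,0,0,0,0,0]'

```text
t: 23.1
tool_pos: [0.6455, 0.1171, 0.122]
orientation: [-3.14, 0.079, -0.006]
force: [9.3, 2.2, -4.0]
opening: 0.0001
gripper_force: 4.3
```

>>> apply_moves --pt "-0.4 0 0" --pt "-0.4 0 0" --pt "-0.4 0 0" --pt "-0.4 0 0" --pt "-0.4 0 0" --pt "-0.4 0 0" --twist '[0,0,0,0,0,0]'

```text
t: 23.85
tool_pos: [0.6216, 0.1188, 0.1221]
orientation: [-3.139, 0.079, -0.006]
force: [9.6, 3.7, -4.9]
opening: 0.0003
gripper_force: 4.6
```

>>> apply_moves --pt "-0.4 0 0" --pt "-0.4 0 0" --pt "-0.4 0 0" --pt "-0.3 0 0" --pt "-0.2 0 0" --pt "0 0 0" --twist '[0,0,0,0,0,0]'

```text
t: 24.6
tool_pos: [0.605, 0.1197, 0.1223]
orientation: [-3.139, 0.079, -0.008]
force: [10.5, 3.9, -6.1]
opening: 0.0006
gripper_force: 5.0
```

>>> apply_moves --pt "-0.2 0 0" --pt "-0.2 0 0" --pt "0 0 0" --twist '[0,0,0]'

```text
t: 24.98
tool_pos: [0.6042, 0.1197, 0.1226]
orientation: [-3.138, 0.079, -0.018]
force: [27.1, 5.1, -15.6]
opening: 0.0004
gripper_force: 12.7
```

>>> apply_moves --pt "0.4 0 0" --pt "0.8 0 0" --pt "0.8 0 0" --pt "0.8 0 0" --pt "0.8 0 0" --pt "0.8 0 0" --pt "0.8 0 0" --pt "0.8 0 0" --twist '[0,0,0,0,0,0,0,0]'

```text
t: 25.98
tool_pos: [0.6599, 0.1156, 0.1222]
orientation: [3.14, -0.079, 0.002]
force: [3.5, -2.3, 0.2]
opening: 0.0003
gripper_force: 1.9
```

>>> apply_moves --pt "0.8 0 0" --pt "0.8 0 0" --pt "0.8 0 0" --pt "0 0 -3" --pt "0 0 -5" --pt "0 0 -5" --pt "0 0 -5" --pt "0 0 0" --twist '[0,0,0,0,0,0,0,0]'

```text
t: 26.98
tool_pos: [0.685, 0.1153, 0.3083]
orientation: [-3.139, 0.078, -0.014]
force: [0.3, -0.2, 0.3]
opening: 0.0008
gripper_force: 0.0
```

```bash
python3 - <<'E'
from m import *
print(robot.read_state()['tool_pos'])
a=c['frame'][120:240,185:365,::-1]; b=d['frame'][160:280,285:465,::-1]
cv2.imwrite('pics/c7.png',np.vstack([cv2.resize(a,(450,300),interpolation=cv2.INTER_CUBIC),cv2.resize(b,(450,300),interpolation=cv2.INTER_CUBIC)]))
E
```

```text
[0.68311733 0.11502826 0.30200293]
```

View pics/c7.png

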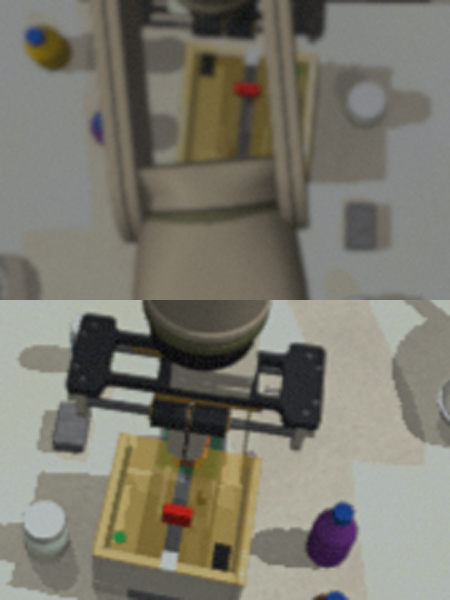

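Slide is back at rest, with the tab at scene crop (177,515). I'll move the arm aside to see the ledge.

>>> apply_moves --pt "-1 6 0" --pt "-1 6 0" --pt "-1 6 0" --pt "-1 6 0" --pt "-1 6 0" --pt "-1 6 0" --pt "-1 6 0" --pt "0 0 0" --twist '[0,0,0,0,0,0,0,0]'

```text
t: 28.08
tool_pos: [0.5893, -0.3051, 0.2982]
orientation: [-3.139, 0.088, 0.008]
force: [0.8, 1.0, -0.2]
opening: 0.0006
gripper_force: 0.0
```

```bash
python3 - <<'E'
from m import *
np.set_printoptions(precision=3,suppress=True)
a=c['frame'][130:250,215:355,::-1]; b=d['frame'][150:270,285:425,::-1]
cv2.imwrite('pics/c8.png',np.vstack([cv2.resize(a,(350,300),interpolation=cv2.INTER_CUBIC),cv2.resize(b,(350,300),interpolation=cv2.INTER_CUBIC)]))
for x in(-.0915,-.105,-.135):
    X=np.array([.632+.9988*x,.118-.05*x]);print(x,[((proj(c,[*X,z])-[215,130])*2.5) for z in(.03,.076)],[(proj(d,[*X,z])-[285,150])*2.5 for z in(.03,.076)])
E
```

```text
-0.0915 [array([170.134, 167.217]), array([167.206, 163.518])] [array([183.95 , 186.172]), array([186.702, 167.052])]
-0.105 [array([169.418, 177.823]), array([166.463, 174.479])] [array([185.459, 176.392]), array([188.247, 157.055])]
-0.135 [array([167.822, 201.45 ]), array([164.809, 198.898])] [array([188.745, 155.103]), array([191.606, 135.307])]
```

View pics/c8.png

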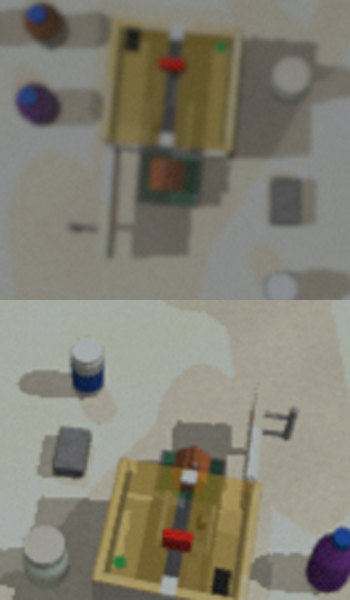

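The house stands upright on the ledge at top crop (167,175), matching the predicted 30 mm in front of the face. The door is square to the front, the slide is at rest, and the can is upright at scene crop (88,367). I'm handing in.

```bash
python3 -c "
from plant import robot
print(robot.close_job())"
```

```text
the job is handed in; nothing more can be done
None
```

I moved the can clear of the door's swing, opened the door to about a right angle and pressed the ejector to its stop. The last pictures show the house upright on the ledge about 30 mm out and the slide back at rest; I handed the job in at about 28 s of the 62 s limit, and no verdict came back.

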